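# Stack the parts of a wax casting tree on the blue stand

### The arm

A 6-joint arm with a two-finger parallel gripper is mounted at the origin on the work surface. World frame = base frame: x ahead of the robot, y to its left, z up, the work surface at z = 0. Lengths are in m, angles in rad, forces in N, time in s.
With the tool pointing down it reaches from about 0.35 to 0.95 m from the base axis. Payload 17.4 kg.
Tool frame: the origin (TCP) lies on the mounting face of the last link; the fingertips stand 186 mm ahead of it and the grasp point (between the pads) lies 167 mm ahead of it; z points along the fingers, y is the line along which they close (so a half turn about z gives the same grasp; the last joint's range is limited). The gripper opens to 93 mm and grips with 3 to 60 N. Pads are 15 mm wide; open, the fingers measure 128 mm over their backs; the gripper's body (75 mm by 188 mm) begins 65 mm behind the grasp point.
Start: joints at [1.092, 0.116, 1.442, -0, 1.584, -0.038], TCP at [0.288, 0.61, 0.405] pointing down, gripper open.
Joint ranges: [-2.83, 2.83], [-0.83, 2.19], [0.07, 2.5], [-1.14, 4.28], [0.01, 3], [-2.97, 2.97]. Speed limits (rad/s): [1.89, 1.89, 2.22, 3.14, 3.14, 3.14].

### API

Orientations are given as a unit quaternion [w, x, y, z].
In Python, from rig import r gives the robot as it stands.
- The arm moves only by the shell command python3 -m inch 'ROWS' [FORCE]. ROWS is JSON, a list that holds one entry, the list of rows, each a list of 7 numbers: the closure, from 0 (fully open) to 1 (shut), then the shift along the tool's x, y, z in units of 0.3 m (1.0 is 0.3 m), then the turn, a rotation vector about the tool's x, y, z in units of 90 degrees (1.0 is 90 degrees). In form: [[[gripper, dx, dy, dz, ax, ay, az], ...]]. A call has 1 to 20 rows; each row is the pose to reach, as a shift and turn from the pose commanded when the call began, along the tool's axes at that moment; what a row does not reach only later rows make up. A row lasts 1/12 s, in which the tool goes at most 41.7 mm and 7.16 degrees, less where a joint would pass 70% of its speed; a pose out of reach is approached as far as the arm can. A call with a number of a shift or a turn outside -1 to 1 is refused whole. A call with a gripper value outside its range is refused whole. The fingers move at their own pace and stop on an object; FORCE is the grip in N (left out, the last holds). Time passes only in rows, so rows that repeat a pose let the fingers close. It gives the time, the measured TCP pose, the force, the opening and the grip force at its end, in the units of the state.
- r.sense(): the state, without advancing time (a new reading comes with each control period).
- r.read_camera(name): name is "scene" or "top" or "wrist"; returns (picture, depth): 400x640x3 uint8, red, green, blue; 400x640 float32, m along the optical axis (not along the pixel's ray), 0 where there is no reading.
- r.camera_params(name): a dict with "vertical_fov" (degrees; the focal length in pixels is half the picture's height over the tangent of half this angle, whatever the lens; pixels are square), "cx", "cy" (the principal point, pixels), "k1" (the pictures are not rectified: a ray, as slopes to the right and down, at radius r is drawn at 1 + k1 r^2 times it, then the intrinsics apply), "extrinsics" (4x4, takes a point from camera to world coordinates); the wrist camera has in their place "tool_from_camera" (4x4, takes a point from camera to tool coordinates, whose origin is the TCP and whose axes are the flange's). Camera axes: x right, y down, z forward; pixel columns grow to the right and rows downward; lengths in m; the calibration is good to about 2 mm. A picture is of the moment at which its call begins: read the wrist's pose just before it. camera_params takes no time and is no camera call.
- r.finish_job(): hands the job in; it is judged then, once.
The state is a dict: "time": time; "joint_positions": joint angles; "joint_velocities": joint speeds; "joint_torque": joint torques, N m; "ee_pos": TCP position; "orientation": TCP orientation; "force": force on the tool from outside, world axes, zero at the start; "wrist_torque": the same for the moment, N m; "finger_gap": opening from 0.0 (shut) to 1.0 (fully open); "grip_force": force on a finger pad.
Only numpy, scipy, OpenCV 4.12 (cv2) and the standard library are available. Lean on these libraries where they do the work, as an engineer would, in place of code of your own. Each camera call takes 0.05 s, during which the arm holds its last target. There are 200 camera calls.

### The job

Stack one wax tree, centred, on the stand with the blue top: first the cream base plate flat with its lugs up, then the green and brown runner bars taken together in one grip and laid side by side along the plate between its lugs, then the cream hub dish centred on top of the bars, open side up, and last the red pouring cup upright in the dish. Leave the sample bracket standing on the yellow stand where it is, and let go of everything at the end.

Things in the scene. Friction and masses are not known exactly. Their poses are not given: they have to be found in the camera images.
- stand_blue: Stand with a round BLUE top, the place to build on. Fixed to the table. A flat disc of 116 mm diameter, its top face 40 mm above the table, on a smaller steel foot (84 mm square, 14 mm high). Origin: centre of its underside, on the table; z up. Its yaw does not matter.
- stand_yellow: Stand of the same shape and size with a YELLOW top (disc of 116 mm diameter, top 40 mm above the table), fixed to the table; it carries the sample bracket and is not used. Origin: centre of its underside.
- sample: Small loose cream bracket (44 x 34 mm base, two upright cheeks, 36 mm high) standing near the middle of the yellow stand. Must stay there. Origin: centre of its underside.
- plate: Loose cream wax base plate lying flat on the table, lugs up: 100 mm long (its x) by 56 mm wide (its y) by 12 mm thick, with a lug at each corner, 8 mm high above its upper face (12 mm along x, 6 mm along y; centres at x = +-42, y = +-25 mm). The clear channel between the lugs is 44 mm wide and runs along x; the plate's sides between the lugs (60 mm free) are smooth for gripping across y. Any yaw of it on the stand is right. About 80 g. Origin: centre of its underside; z up.
- rack: Fixed aluminium rack on which the two runner bars wait: two saddles, 14 mm long in x at x = +-40 mm, 56 mm wide in y, with their supporting faces 15 mm above the table and 6 mm high lugs at y = +-25 mm (6 mm thick); between the saddles only a strip 4 mm high and 30 mm wide. Fingers can straddle both bars in the middle. Origin: centre of its underside; x along the bars.
- bar_green: Loose GREEN wax runner bar, 100 mm long (its x), 16 x 16 mm square, lying on the rack parallel to the brown one, about 5 mm of gap between them (bar centres about 21 mm apart), so the pair measures about 37 mm across and 32 mm when squeezed together. About 27 g. It may lie on either side of the other on the plate. Origin: centre of its underside, 15 mm above the table at the start.
- bar_brown: Loose DARK BROWN wax runner bar, otherwise the same as the green one. Origin: centre of its underside.
- hub: Loose cream wax hub: a round open dish, outside diameter 62 mm, height 24 mm, wall 5 mm (inside diameter 52 mm), floor 6 mm thick, with a fork-shaped ear on each end of its x axis (22 mm wide in y, 4 to 20 mm above its underside, reaching x = +-58 mm). Its round sides at +-y are free for gripping (62 mm across y). Any yaw of it on the bars is right. Stands open side up. About 60 g. Origin: centre of its underside.
- cup: Loose red wax pouring cup, standing upright: foot of 32 mm diameter and 22 mm height, widening to a straight rim band of 48 mm diameter from 36 to 60 mm height (grip here), hollow, height 60 mm. Goes into the hub's dish (10 mm of play all round) and stands on its floor. About 50 g. Origin: centre of its underside.
There are look-alikes about, which are no part of the job. What is meant by the bar_brown is not purple, and is the smaller of those in its own colour.

How it is judged:
By the outcome, as a careful person would: the job done as asked, in the order asked, and still so for the second after the job is handed in, with the robot touching nothing.
It also fails if it takes over 106 s, if anything falls off the work surface, if the arm or the gripper's body presses on something with over 40 N, if the wrist force passes 120 N, or if a joint passes its speed limit or range.

## Working session

There is one attempt and no reset: what is moved stays moved. The work goes in short steps, Python scripts to look and compute and a shell command to move; the robot and the scene stay as the last step left them, time stands still between calls to the robot, and variables do not carry over. Pictures are saved under pics/ and viewed, at most 14 in all, crops included, and the job is handed in when it is done.

```bash
ls; mkdir -p pics
cat > h.py <<'E'
import numpy as np, cv2
from rig import r
def K(p): 
    f=200/np.tan(np.radians(p["vertical_fov"])/2); return f,p["cx"],p["cy"],p["k1"]
def rays(p,uv):
    f,cx,cy,k1=K(p); d=(np.atleast_2d(uv).astype(float)-[cx,cy])/f; u=d.copy()
    for _ in range(20): u=d/(1+k1*(u**2).sum(1,keepdims=True))
    return np.c_[u,np.ones(len(u))]
def R(q):
    from scipy.spatial.transform import Rotation as Ro
    return Ro.from_quat([q[1],q[2],q[3],q[0]]).as_matrix()
def ext(name,s=None):
    p=r.camera_params(name)
    if name!="wrist": return p,np.array(p["extrinsics"])
    T=np.eye(4);T[:3,:3]=R(s["orientation"]);T[:3,3]=s["ee_pos"]
    return p,T@np.array(p["tool_from_camera"])
def onplane(p,T,uv,z):
    d=rays(p,uv)@T[:3,:3].T; o=T[:3,3]
    return o+d*((z-o[2])/d[:,2])[:,None]
def shot(name,fn):
    s=r.sense(); im,d=r.read_camera(name)
    cv2.imwrite("pics/"+fn+".png",im[:,:,::-1]); np.save("pics/"+fn+".npy",d); return s,im,d
def cloud(p,T,d):
    v,u=np.mgrid[:400,:640]; q=rays(p,np.c_[u.ravel(),v.ravel()])*d.reshape(-1,1)
    return (q@T[:3,:3].T+T[:3,3]).reshape(400,640,3)
E
python3 - <<'E'
from h import *
for n in("top","scene"):
    s,im,d=shot(n,n+"0"); print(n,r.camera_params(n))
print(s)
print(r.camera_params("wrist"))
E
```

```text
pics
top {'vertical_fov': 43.71376636209331, 'cx': 319.74428072840976, 'cy': 201.80676439330426, 'k1': 0.0202730075548953, 'extrinsics': array([[-0.00945068, -0.9854417 ,  0.16975083,  0.28928128],
       [-0.99983182,  0.01198057,  0.01388546,  0.00313078],
       [-0.01571703, -0.16959105, -0.98538919,  1.24316802],
       [ 0.        ,  0.        ,  0.        ,  1.        ]])}
scene {'vertical_fov': 47.35493913863877, 'cx': 316.7401322157761, 'cy': 201.85278764289112, 'k1': 0.03827337523606657, 'extrinsics': array([[ 0.86357559,  0.39688078, -0.31100298,  0.79561107],
       [ 0.50406532, -0.66428185,  0.55194907, -0.55584665],
       [ 0.01246435, -0.63341556, -0.77371142,  0.82578908],
       [ 0.        ,  0.        ,  0.        ,  1.        ]])}
{'time': 0.05, 'joint_positions': array([ 1.09218630e+00,  1.16469092e-01,  1.44223053e+00,  1.93852784e-05,
        1.58398172e+00, -3.77899508e-02]), 'joint_velocities': array([-0.00359126, -0.00125671, -0.00026004,  0.00028794, -0.00100106,
        0.0004025 ]), 'joint_torque': array([-8.52640478e-04, -7.23565435e+01, -6.24525976e+0
[... 160 characters left out ...]
18629607e-01,  9.75807767e-01, -5.23827274e-04]), 'force': array([-0.30057328,  0.07097695, -0.40977731]), 'wrist_torque': array([ 0.03219803, -0.01573832, -0.01858684]), 'grip_force': 0.0, 'finger_gap': 0.9958785618328666}
{'vertical_fov': 64.9740544299717, 'cx': 320.0516060595791, 'cy': 203.11813438148377, 'k1': -0.027202648429383507, 'tool_from_camera': array([[ 6.20288082e-05, -9.64859398e-01, -2.62766698e-01,
         7.28122420e-02],
       [ 9.99999677e-01,  2.70278880e-04, -7.56383253e-04,
         2.04706235e-05],
       [ 8.00823779e-04, -2.62766566e-01,  9.64859104e-01,
         1.93300844e-02],
       [ 0.00000000e+00,  0.00000000e+00,  0.00000000e+00,
         1.00000000e+00]])}
```

View pics/top0.png

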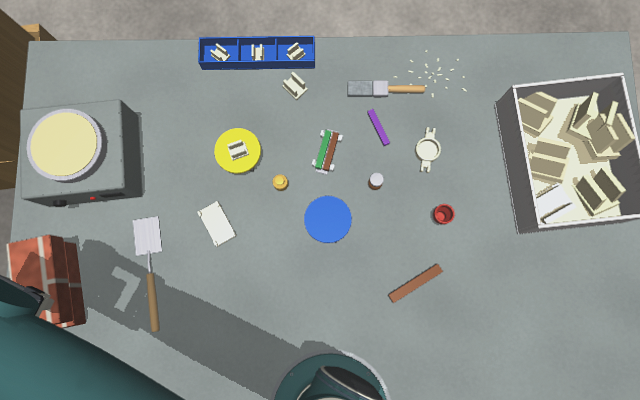

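View pics/scene0.png

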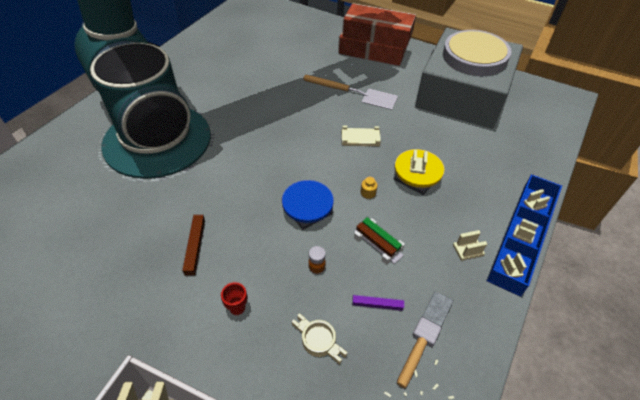

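Top view: brown candidates are the bar on the rack (333,150), the larger bar alone at (415,283), and the purple bar (378,127). The rack one fits, because it is brown, not purple, and smaller than the loose one. Plate is at (216,223), hub (428,150), cup (444,214), blue stand (328,219). I'll measure them and confirm the brown bar in a crop.

```bash
cat > m.py <<'E'
from h import *
im=cv2.imread("pics/top0.png"); p,T=ext("top"); hsv=cv2.cvtColor(im,cv2.COLOR_BGR2HSV)
def comp(mask,box,name,z):
    x0,y0,x1,y1=box; m=np.zeros(mask.shape,np.uint8); m[y0:y1,x0:x1]=mask[y0:y1,x0:x1]*255
    c=max(cv2.findContours(m,0,cv2.CHAIN_APPROX_NONE)[0],key=cv2.contourArea)
    w=onplane(p,T,c[:,0,:],z)[:,:2]; (cx,cy),(a,b),ang=cv2.minAreaRect((w*1000).astype(np.float32))
    if a<b: ang+=90; a,b=b,a
    print(name,"c",np.round([cx,cy],1),"size",round(a,1),round(b,1),"long-axis deg",round(((ang+90)%180)-90,1))
H,S,V=cv2.split(hsv)
comp((H>100)&(H<130)&(S>130),(290,185,370,250),"stand",.04)
pl=(V>190)&(S<80)
comp(pl,(190,190,245,255),"plate",.012)
comp((H>40)&(H<85)&(S>100),(300,120,350,180),"green",.031)
br=((H<15)|(H>170))&(S>90)
comp(br,(300,120,350,180),"brown",.031)
comp(br,(380,255,450,310),"brown2",.016)
comp(br&(S>150),(425,195,465,235),"cup",.06)
comp(V>165,(405,120,450,180),"hub",.022)
cv2.imwrite("pics/crop.png",cv2.resize(im[100:310,190:470],None,fx=2.8,fy=2.8,interpolation=cv2.INTER_CUBIC))
s=r.sense();print("tool xyz axes cols",R(s["orientation"]).round(3).tolist())
E
python3 m.py
```

```text
stand c [454.4   1.7] size 112.5 112.4 long-axis deg -45.7
plate c [450.4 279.8] size 99.4 56.6 long-axis deg 29.2
green c [632.7  11.3] size 99.7 15.6 long-axis deg -16.1
brown c [627.3  -7.5] size 99.1 15.5 long-axis deg -15.6
brown2 c [ 299.1 -208.2] size 142.2 22.6 long-axis deg -58.8
cup c [ 461.9 -276.8] size 44.5 43.2 long-axis deg -58.9
hub c [ 631.8 -253.7] size 114.8 60.2 long-axis deg -2.8
tool xyz axes cols [[-0.904, 0.427, -0.0], [0.427, 0.904, -0.001], [0.0, -0.001, -1.0]]
```

View pics/crop.png

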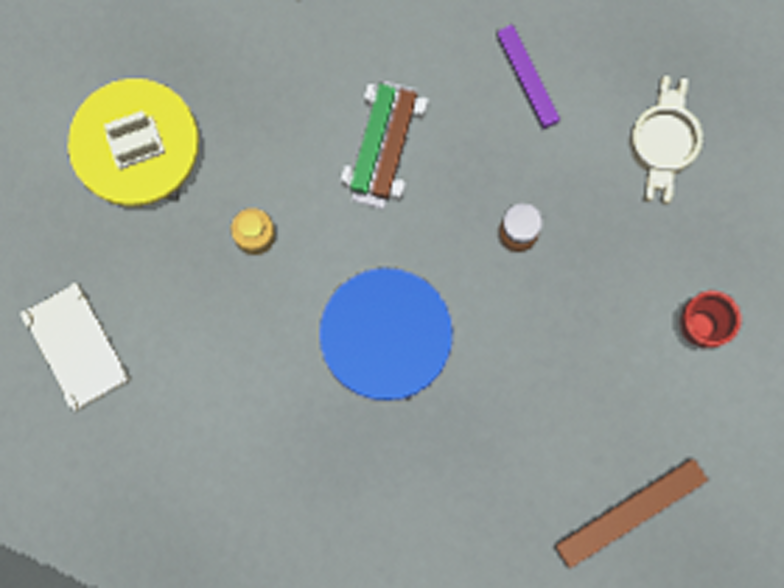

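The picture confirms it: the rack's brown bar (crop ~395,140) measures 99x16 mm, while the loose brown one (crop ~630,510) is 142x23 mm and the purple one has the wrong colour. First I'll go above the plate.

```bash
cat > go.py <<'E'
import sys
from h import *
from scipy.spatial.transform import Rotation as Ro
# usage: go.py x y tipz yangle  (mm, deg)
def go(x,y,tz,a):
    s=r.sense(); R0=R(s["orientation"]); a=np.radians(a)
    Y=np.array([np.cos(a),np.sin(a),0]);Z=np.array([0,0,-1.]); R1=np.c_[np.cross(Y,Z),Y,Z]
    t=np.array([x,y,tz+186])/1000; d=R0.T@(t-s["ee_pos"])
    rv=Ro.from_matrix(R0.T@R1).as_rotvec()
    n=max(np.linalg.norm(d)/.0417,np.degrees(np.linalg.norm(rv))/7.16)
    print("shift",(d/.3).round(3).tolist(),"turn",(rv/(np.pi/2)).round(3).tolist(),"rows>=%.1f"%n,"t",round(s["time"],2),"j",s["joint_positions"].round(2))
if __name__=="__main__": go(*map(float,sys.argv[1:]))
E
python3 go.py 450 280 130 119.2
```

```text
shift [-0.958, -0.766, 0.294] turn [-0.001, -0.0, -0.605] rows>=9.1 t 0.1 j [ 1.09  0.12  1.44 -0.    1.58 -0.04]
```

```bash
python3 -m inch '[[[0,-0.1,-0.08,0,0,0,-0.06],[0,-0.2,-0.16,0,0,0,-0.13],[0,-0.3,-0.24,0,0,0,-0.2],[0,-0.42,-0.33,0,0,0,-0.27],[0,-0.54,-0.43,0,0,0,-0.34],[0,-0.66,-0.52,0.1,0,0,-0.41],[0,-0.78,-0.62,0.2,0,0,-0.48],[0,-0.88,-0.7,0.25,0,0,-0.55],[0,-0.958,-0.766,0.294,0,0,-0.605],[0,-0.958,-0.766,0.294,0,0,-0.605],[0,-0.958,-0.766,0.294,0,0,-0.605],[0,-0.958,-0.766,0.294,0,0,-0.605],[0,-0.958,-0.766,0.294,0,0,-0.605],[0,-0.958,-0.766,0.294,0,0,-0.605]]]' 20
python3 - <<'E'
from h import *
s,im,d=shot("wrist","w1"); p,T=ext("wrist",s)
hsv=cv2.cvtColor(im,cv2.COLOR_RGB2HSV);m=((hsv[...,1]<80)&(hsv[...,2]>165)).astype(np.uint8)*255
for c in cv2.findContours(m,0,cv2.CHAIN_APPROX_NONE)[0]:
    if cv2.contourArea(c)<1500: continue
    w=onplane(p,T,c[:,0,:],.012)[:,:2]*1000; print(c[:,0].mean(0),cv2.minAreaRect(w.astype(np.float32)))
E
python3 go.py 450 280 2 119.2
```

```text
time: 1.27
ee_pos: [0.4497, 0.2808, 0.3171]
orientation: [0.0, -0.252, 0.968, 0.0]
force: [-0.2, -0.4, 0.0]
finger_gap: 0.995
grip_force: 0.0
[487.56521739 243.74782609] ((417.7291259765625, 446.9954528808594), (75.6607666015625, 60.82838439941406), 8.245450019836426)
shift [0.001, -0.003, 0.43] turn [0.0, 0.0, 0.001] rows>=3.1 t 1.32 j [ 0.51 -0.17  1.86  0.    1.45 -1.57]
```

View pics/w1.png

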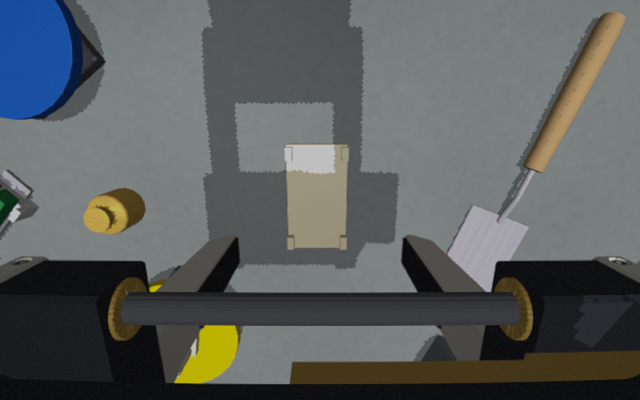

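The wrist view shows the plate square between the fingers, corners about (286,145)–(348,248), half in the gripper's shadow. I'll measure it by depth.

```bash
cat > wd.py <<'E'
from h import *
def rect(fn,s,zlo,zhi,box,name="wrist"):
    d=np.load("pics/"+fn+".npy"); p,T=ext(name,s); C=cloud(p,T,d); x0,y0,x1,y1=box
    m=np.zeros((400,640),np.uint8); z=C[...,2]; m[y0:y1,x0:x1]=(((z>zlo)&(z<zhi)&(d>0))[y0:y1,x0:x1])*255
    c=max(cv2.findContours(m,0,cv2.CHAIN_APPROX_NONE)[0],key=cv2.contourArea)[:,0]
    w=C[c[:,1],c[:,0],:2]*1000
    print(cv2.minAreaRect(w.astype(np.float32)),"z med",np.median(z[m>0]).round(4)); return c,C,m
E
python3 - <<'E'
from wd import *
s=r.sense(); p,T=ext("wrist",s)
c,C,m=rect("w1",s,.006,.03,(260,120,375,262))
print(onplane(p,T,[(286,145),(348,145),(348,248),(286,248)],.016).round(4))
print("table z",C[125:135,300:340,2].mean())
E
```

```text
((451.13580322265625, 278.35601806640625), (99.55673217773438, 56.15582275390625), 29.294490814208984) z med 0.0128
[[0.4213 0.2304 0.016 ]
 [0.3944 0.2783 0.016 ]
 [0.4791 0.3284 0.016 ]
 [0.5085 0.2761 0.016 ]]
table z 0.003005976482691553
```

```bash
python3 go.py 451 279 3 119.3
python3 -m inch '[[[0,0.0,-0.005,0.1,0,0,0],[0,0,-0.005,0.2,0,0,0],[0,0,-0.005,0.3,0,0,0],[0,0,-0.005,0.38,0,0,0],[0,0,-0.005,0.427,0,0,0],[0,0,-0.005,0.427,0,0,0],[0,0,-0.005,0.427,0,0,0],[1,0,-0.005,0.427,0,0,0],[1,0,-0.005,0.427,0,0,0],[1,0,-0.005,0.427,0,0,0],[1,0,-0.005,0.427,0,0,0],[1,0,-0.005,0.427,0,0,0],[1,0,-0.005,0.427,0,0,0],[1,0,-0.005,0.427,0,0,0],[1,0,-0.005,0.427,0,0,0],[1,0,-0.005,0.427,0,0,0]]]' 20
```

```text
shift [-0.001, -0.008, 0.427] turn [0.0, 0.0, -0.0] rows>=3.1 t 1.32 j [ 0.51 -0.17  1.86  0.    1.45 -1.57]
time: 2.65
ee_pos: [0.4506, 0.2787, 0.1885]
orientation: [0.0, -0.252, 0.968, 0.0]
force: [0.7, 0.1, 1.3]
finger_gap: 0.603
grip_force: 20.0
```

```bash
python3 -m inch '[[[1,0,0,-0.05,0,0,0],[1,0,0,-0.13,0,0,0],[1,0,0,-0.23,0,0,0],[1,0,0,-0.3,0,0,0],[1,0,0,-0.35,0,0,0],[1,0,0,-0.35,0,0,0]]]'
python3 - <<'E'
from h import *
for n,fn in(("top","top0"),("scene","scene0")):
    im=cv2.imread("pics/%s.png"%fn);hsv=cv2.cvtColor(im,cv2.COLOR_BGR2HSV);H,S,V=cv2.split(hsv);p,T=ext(n)
    m=((H>100)&(H<130)&(S>120)).astype(np.uint8)*255
    if n=="top": m[:,:290]=0;m[:100]=0
    else: m[:,:270]=0;m[:,345:]=0;m[:150]=0;m[240:]=0
    c=max(cv2.findContours(m,0,cv2.CHAIN_APPROX_NONE)[0],key=cv2.contourArea)[:,0]
    w=onplane(p,T,c,.04)[:,:2]*1000; print(n,cv2.minEnclosingCircle(w.astype(np.float32)),cv2.fitEllipse(w.astype(np.float32)))
E
python3 go.py 454 2 100 90
```

```text
time: 3.15
ee_pos: [0.451, 0.2789, 0.2968]
orientation: [0.002, -0.252, 0.968, 0.001]
force: [0.6, -0.6, -0.3]
finger_gap: 0.605
grip_force: 20.0
top ((454.2776184082031, 2.0634925365448), 57.65755844116211) ((454.3820495605469, 1.9612836837768555), (112.1744384765625, 113.30921173095703), 103.14067077636719)
scene ((460.1038818359375, -2.6916255950927734), 62.578758239746094) ((459.36175537109375, -2.0587196350097656), (113.6292953491211, 122.29602813720703), 34.18738555908203)
shift [0.442, -0.811, 0.034] turn [0.001, 0.003, 0.324] rows>=6.6 t 3.15 j [ 0.51 -0.15  1.88 -0.    1.41 -1.57]
```

```bash
python3 -m inch '[[[1,0.03,-0.05,0,0,0,0.03],[1,0.08,-0.15,0,0,0,0.07],[1,0.14,-0.26,0,0,0,0.12],[1,0.2,-0.36,0,0,0,0.17],[1,0.26,-0.47,0,0,0,0.21],[1,0.32,-0.58,0,0,0,0.25],[1,0.37,-0.68,0,0,0,0.29],[1,0.42,-0.76,0,0,0,0.324],[1,0.443,-0.811,0,0,0.002,0.324],[1,0.443,-0.811,0,0,0.002,0.324],[1,0.443,-0.811,0,0,0.002,0.324],[1,0.443,-0.811,0.05,0,0.002,0.324],[1,0.443,-0.811,0.12,0,0.002,0.324],[1,0.443,-0.811,0.12,0,0.002,0.324],[1,0.443,-0.811,0.12,0,0.002,0.324]]]'
python3 go.py 455 1 42.5 90
```

```text
time: 4.4
ee_pos: [0.453, 0.0022, 0.2565]
orientation: [-0.003, -0.001, 1.0, -0.0]
force: [0.2, -0.6, -0.5]
finger_gap: 0.602
grip_force: 20.0
shift [-0.007, -0.004, 0.093] turn [-0.0, -0.003, 0.001] rows>=0.7 t 4.4 j [-0.05 -0.31  2.08 -0.    1.38 -1.62]
```

```bash
python3 -m inch '[[[1,-0.007,-0.004,0.03,0,-0.003,0],[1,-0.007,-0.004,0.06,0,-0.003,0],[1,-0.007,-0.004,0.08,0,-0.003,0],[1,-0.007,-0.004,0.09,0,-0.003,0],[1,-0.007,-0.004,0.094,0,-0.003,0],[1,-0.007,-0.004,0.094,0,-0.003,0],[1,-0.007,-0.004,0.094,0,-0.003,0]]]'
python3 go.py 455 1 42.5 90
```

```text
time: 4.98
ee_pos: [0.4554, 0.0003, 0.2295]
orientation: [0.001, -0.0, 1.0, -0.0]
force: [-0.1, -0.5, -1.2]
finger_gap: 0.597
grip_force: 20.0
shift [0.001, 0.002, 0.003] turn [-0.001, 0.001, 0.0] rows>=0.0 t 4.98 j [-0.06 -0.28  2.1  -0.    1.32 -1.63]
```

```bash
python3 -m inch '[[[1,0,0.002,0.003,0,0,0],[1,0,0.002,0.006,0,0,0],[1,0,0.002,0.006,0,0,0],[1,0,0.002,0.006,0,0,0]]]'
python3 -m inch '[[[0.5,0,0,0,0,0,0],[0.4,0,0,0,0,0,0],[0.3,0,0,0,0,0,0],[0,0,0,0,0,0,0],[0,0,0,0,0,0,0],[0,0,0,0,0,0,0],[0,0,0,-0.1,0,0,0],[0,0,0,-0.2,0,0,0],[0,0,0,-0.32,0,0,0],[0,0,0,-0.42,0,0,0],[0,0,0,-0.5,0,0,0],[0,0,0,-0.5,0,0,0],[0,0,0,-0.5,0,0,0]]]'
python3 - <<'E'
from wd import *
s,im,d=shot("wrist","w2")
p,T=ext("wrist",s); C=cloud(p,T,d); 
for zl,zh in((.03,.047),(.049,.075)):
    try: rect("w2",s,zl,zh,(200,60,440,250))
    except Exception as e: print(e)
E
python3 go.py 630 2 120 74.1
```

```text
time: 5.32
ee_pos: [0.4555, 0.0009, 0.2285]
orientation: [0.001, -0.0, 1.0, -0.0]
force: [-4.7, 0.0, 9.4]
finger_gap: 0.605
grip_force: 20.0
time: 6.4
ee_pos: [0.4551, 0.001, 0.3784]
orientation: [0.002, -0.0, 1.0, -0.0]
force: [-0.4, 0.7, -0.8]
finger_gap: 1.0
grip_force: 0.0
((451.1168212890625, 1.0899391174316406), (116.00492095947266, 105.91195678710938), 89.46383666992188) z med 0.0408
((456.4180908203125, 1.0251960754394531), (99.33301544189453, 56.18604278564453), 0.08187361806631088) z med 0.0529
shift [-0.583, 0.003, 0.237] turn [-0.0, 0.001, 0.177] rows>=4.5 t 6.45 j [-0.05 -0.37  1.93 -0.    1.58 -1.63]
```

View pics/w2.png

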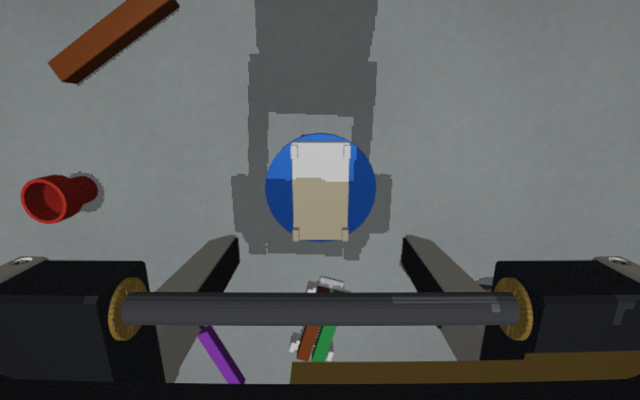

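The plate lies flat on the blue disc, centred about (320,191), lugs up. I'll fit the disc circle and then go above the rack.

```bash
python3 - <<'E'
from h import *
s=r.sense(); p,T=ext("wrist",s)
im=cv2.imread("pics/w2.png"); H,S,V=cv2.split(cv2.cvtColor(im,cv2.COLOR_BGR2HSV))
m=((H>100)&(H<130)&(S>150)).astype(np.uint8)*255; m[:,:240]=0;m[:,400:]=0;m[:100]=0;m[255:]=0
pts=np.argwhere(m>0)[:,::-1]
c=cv2.convexHull(pts)[:,0]; c=c[(c[:,1]<215)]
w=onplane(p,T,c,.04)[:,:2]*1000
A=np.c_[2*w,np.ones(len(w))]; x=np.linalg.lstsq(A,(w**2).sum(1),rcond=None)[0]; print(x[:2],np.sqrt(x[2]+x[0]**2+x[1]**2))
E
python3 -m inch '[[[0,-0.1,0,0,0,0,0.03],[0,-0.2,0,0,0,0,0.06],[0,-0.32,0,0,0,0,0.1],[0,-0.45,0,0.05,0,0,0.14],[0,-0.53,0.003,0.12,0,0,0.177],[0,-0.583,0.003,0.2,0,0,0.177],[0,-0.583,0.003,0.2,0,0,0.177],[0,-0.583,0.003,0.2,0,0,0.177],[0,-0.583,0.003,0.2,0,0,0.177]]]'
python3 - <<'E'
from wd import *
s,im,d=shot("wrist","w3"); p,T=ext("wrist",s)
H,S,V=cv2.split(cv2.cvtColor(im,cv2.COLOR_RGB2HSV))
for n,m in(("green",(H>40)&(H<85)&(S>90)),("brown",((H<15)|(H>170))&(S>80))):
    m=m.astype(np.uint8)*255; m[:,:240]=0;m[:,400:]=0;m[260:]=0;m[:80]=0
    c=max(cv2.findContours(m,0,cv2.CHAIN_APPROX_NONE)[0],key=cv2.contourArea)[:,0]
    print(n,cv2.minAreaRect((onplane(p,T,c,.031)[:,:2]*1000).astype(np.float32)))
rect("w3",s,.024,.04,(240,80,400,262))
E
python3 go.py 630 2 17.5 74.1
```

```text
[454.32573821   0.57951989] 57.00045612037076
time: 7.2
ee_pos: [0.6296, 0.0019, 0.3175]
orientation: [0.0, 0.138, 0.99, -0.0]
force: [0.6, 0.4, 0.2]
finger_gap: 0.999
grip_force: 0.0
green ((635.0935668945312, 10.651589393615723), (15.2185697555542, 100.02566528320312), 74.26119995117188)
brown ((630.063232421875, -8.58238410949707), (15.461198806762695, 99.20286560058594), 74.27611541748047)
((635.5347290039062, 10.790445327758789), (15.74997329711914, 99.45181274414062), 74.25969696044922) z med 0.0318
shift [-0.001, 0.001, 0.384] turn [-0.0, 0.002, 0.0] rows>=2.8 t 7.25 j [-0.04  0.05  1.65 -0.    1.44 -1.33]
```

View pics/w3.png

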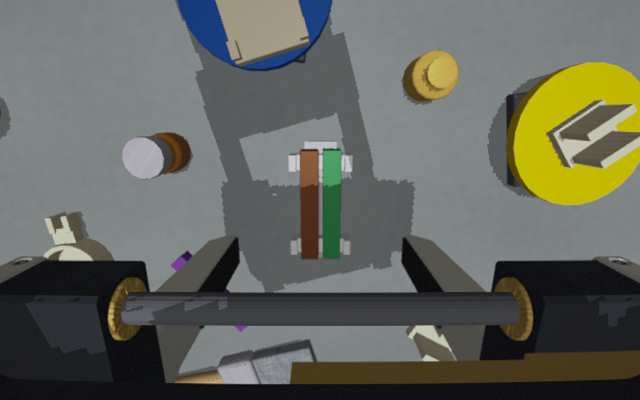

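The two bars on the rack lie between the fingers, brown at (310,204) and green at (332,204), with equal ends. I'll grip both.

```bash
python3 go.py 632 1 17.5 74.3
python3 -m inch '[[[0,-0.007,-0.004,0.08,0,0.002,0],[0,-0.007,-0.004,0.18,0,0.002,0],[0,-0.007,-0.004,0.28,0,0.002,0],[0,-0.007,-0.004,0.35,0,0.002,0],[0,-0.007,-0.004,0.384,0,0.002,0],[0,-0.007,-0.004,0.384,0,0.002,0],[0,-0.007,-0.004,0.384,0,0.002,0],[0.5,-0.007,-0.004,0.384,0,0.002,0],[0.5,-0.007,-0.004,0.384,0,0.002,0],[0.5,-0.007,-0.004,0.384,0,0.002,0],[1,-0.007,-0.004,0.384,0,0.002,0],[1,-0.007,-0.004,0.384,0,0.002,0],[1,-0.007,-0.004,0.384,0,0.002,0],[1,-0.007,-0.004,0.384,0,0.002,0],[1,-0.007,-0.004,0.384,0,0.002,0],[1,-0.007,-0.004,0.384,0,0.002,0],[1,-0.007,-0.004,0.384,0,0.002,0]]]' 20
```

```text
shift [-0.008, -0.001, 0.384] turn [-0.0, 0.002, -0.002] rows>=2.8 t 7.25 j [-0.04  0.05  1.65 -0.    1.44 -1.33]
time: 8.67
ee_pos: [0.6319, 0.0002, 0.2025]
orientation: [-0.001, 0.138, 0.99, -0.0]
force: [-1.1, 0.1, -0.1]
finger_gap: 0.342
grip_force: 20.0
```

```bash
python3 -m inch '[[[1,0,0,-0.03,0,0,0],[1,0,0,-0.08,0,0,0],[1,0,0,-0.16,0,0,0],[1,0,0,-0.24,0,0,0],[1,0,0,-0.3,0,0,0],[1,0,0,-0.35,0,0,0],[1,0,0,-0.35,0,0,0],[1,0,0,-0.35,0,0,0]]]'
python3 go.py 456 1 120 90
```

```text
time: 9.33
ee_pos: [0.632, 0.0001, 0.3084]
orientation: [0.0, 0.138, 0.99, 0.0]
force: [0.3, 0.7, -2.2]
finger_gap: 0.339
grip_force: 20.0
shift [0.565, -0.158, 0.008] turn [0.0, 0.0, -0.177] rows>=4.2 t 9.33 j [-0.04  0.07  1.65  0.    1.42 -1.33]
```

```bash
python3 -m inch '[[[1,0.04,-0.01,0,0,0,-0.01],[1,0.11,-0.03,0,0,0,-0.03],[1,0.2,-0.06,0,0,0,-0.06],[1,0.3,-0.085,0,0,0,-0.095],[1,0.39,-0.11,0,0,0,-0.125],[1,0.47,-0.13,0,0,0,-0.15],[1,0.53,-0.15,0,0,0,-0.177],[1,0.565,-0.158,0.01,0,0,-0.177],[1,0.565,-0.158,0.05,0,0,-0.177],[1,0.565,-0.158,0.09,0,0,-0.177],[1,0.565,-0.158,0.09,0,0,-0.177],[1,0.565,-0.158,0.09,0,0,-0.177]]]'
python3 - <<'E'
from h import *
s,im,d=shot("wrist","w4")
cv2.imwrite("pics/w4.png",im[:300,160:480,::-1])
E
python3 go.py 456.4 1 54 90.1
```

```text
time: 10.33
ee_pos: [0.4564, 0.0009, 0.2791]
orientation: [-0.002, -0.0, 1.0, 0.0]
force: [0.5, 0.4, -0.1]
finger_gap: 0.345
grip_force: 20.0
shift [0.0, 0.0, 0.133] turn [0.0, -0.002, -0.001] rows>=1.0 t 10.38 j [-0.05 -0.32  2.05 -0.    1.42 -1.63]
```

View pics/w4.png

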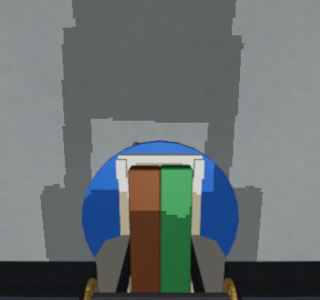

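The pair is held squeezed together and centred over the channel (bars 130–192, plate 118–205 in the crop). I'll lower it.

```bash
python3 -m inch '[[[1,0,0,0.04,0,-0.002,0],[1,0,0,0.08,0,-0.002,0],[1,0,0,0.11,0,-0.002,0],[1,0,0,0.125,0,-0.002,0],[1,0,0,0.13,0,-0.002,0],[1,0,0,0.134,0,-0.002,0],[1,0,0,0.136,0,-0.002,0],[1,0,0,0.136,0,-0.002,0],[1,0,0,0.136,0,-0.002,0]]]'
```

```text
time: 11.13
ee_pos: [0.4561, 0.0009, 0.2404]
orientation: [0.001, -0.0, 1.0, 0.0]
force: [-1.3, 0.6, -0.2]
finger_gap: 0.339
grip_force: 20.0
```

```bash
python3 -m inch '[[[1,0,0,0.003,0,0,0],[1,0,0,0.005,0,0,0],[1,0,0,0.005,0,0,0]]]'
```

```text
time: 11.38
ee_pos: [0.4561, 0.001, 0.2394]
orientation: [0.001, -0.0, 1.0, 0.0]
force: [-4.3, -0.2, 8.9]
finger_gap: 0.344
grip_force: 20.0
```

Contact is made. I'll release slowly and rise.

```bash
python3 -m inch '[[[0.6,0,0,0,0,0,0],[0.5,0,0,0,0,0,0],[0.4,0,0,0,0,0,0],[0.3,0,0,0,0,0,0],[0.2,0,0,0,0,0,0],[0.1,0,0,0,0,0,0],[0,0,0,0,0,0,0],[0,0,0,-0.1,0,0,0],[0,0,0,-0.2,0,0,0],[0,0,0,-0.32,0,0,0],[0,0,0,-0.42,0,0,0],[0,0,0,-0.5,0,0,0],[0,0,0,-0.5,0,0,0],[0,0,0,-0.5,0,0,0]]]'
python3 - <<'E'
from wd import *
s,im,d=shot("wrist","w5")
rect("w5",s,.063,.08,(200,60,440,260)); rect("w5",s,.048,.08,(200,60,440,260))
cv2.imwrite("pics/w5.png",cv2.resize(im[80:280,200:440,::-1],None,fx=2.5,fy=2.5))
E
python3 go.py 632 -254 130 87.2
```

```text
time: 12.55
ee_pos: [0.4557, 0.0009, 0.3895]
orientation: [0.002, -0.0, 1.0, -0.0]
force: [0.2, 0.3, -0.6]
finger_gap: 1.0
grip_force: 0.0
((457.8990783691406, 1.1818771362304688), (100.5027847290039, 32.0646858215332), 0.08000584691762924) z med 0.0688
((457.3328552246094, 1.0274200439453125), (101.66791534423828, 56.17161178588867), 0.0009883696911856532) z med 0.0681
shift [-0.587, -0.85, 0.241] turn [0.0, 0.001, 0.031] rows>=7.6 t 12.6 j [-0.05 -0.37  1.91  0.    1.6  -1.63]
```

View pics/w5.png

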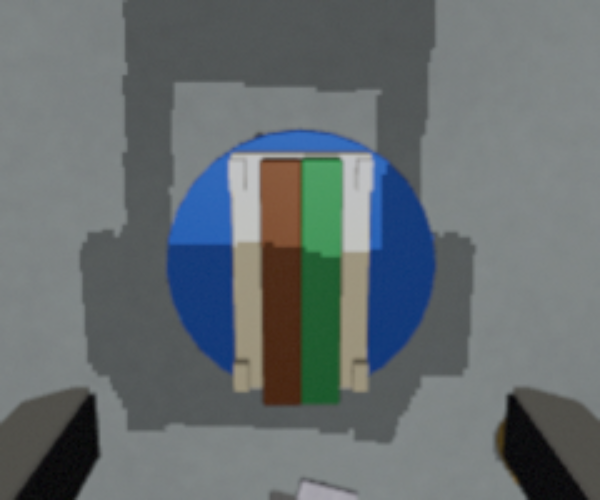

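The bars lie tight side by side at crop (300,280), flat between the lugs, z 68 mm. Next is the hub.

```bash
python3 -m inch '[[[0,-0.05,-0.07,0,0,0,0.03],[0,-0.12,-0.17,0,0,0,0.03],[0,-0.19,-0.28,0,0,0,0.03],[0,-0.26,-0.38,0,0,0,0.03],[0,-0.34,-0.49,0,0,0,0.03],[0,-0.41,-0.6,0.05,0,0,0.03],[0,-0.48,-0.7,0.1,0,0,0.03],[0,-0.55,-0.79,0.15,0,0,0.03],[0,-0.587,-0.85,0.2,0,0,0.03],[0,-0.587,-0.85,0.24,0,0,0.03],[0,-0.587,-0.85,0.24,0,0,0.03],[0,-0.587,-0.85,0.24,0,0,0.03],[0,-0.587,-0.85,0.24,0,0,0.03]]]'
python3 - <<'E'
from wd import *
s,im,d=shot("wrist","w6")
c,C,m=rect("w6",s,.012,.04,(200,60,440,262))
k=(m>0)&(C[...,2]>.021)
w=(C[k][:,:2]*1000).astype(np.float32); print("top ring",cv2.minEnclosingCircle(w),cv2.minAreaRect(w))
cv2.imwrite("pics/w6.png",im[:300,160:480,::-1])
E
python3 go.py 632 -254 3 87.2
```

```text
time: 13.68
ee_pos: [0.6318, -0.2531, 0.3174]
orientation: [0.001, 0.023, 1.0, 0.0]
force: [-0.2, -0.2, -0.0]
finger_gap: 1.0
grip_force: 0.0
((633.9544067382812, -254.8345184326172), (114.784912109375, 61.33733367919922), 11.068437576293945) z med 0.0202
top ring ((633.977294921875, -253.96664428710938), 57.66160202026367) ((633.5760498046875, -254.46200561523438), (61.23746109008789, 112.55805206298828), 58.286102294921875)
shift [0.001, -0.003, 0.43] turn [-0.0, 0.002, 0.002] rows>=3.1 t 13.73 j [-0.42  0.16  1.53  0.    1.44 -1.94]
```

View pics/w6.png

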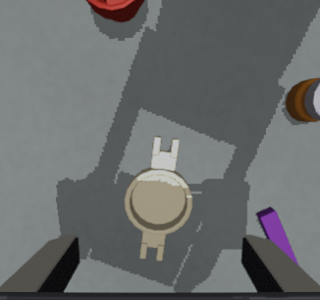

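The hub is open side up at crop (159,203), ears at (165,152) and (151,250). I'll get its axis from the ear centroids.

Run:
```python
from wd import *
s=r.sense(); c,C,m=rect("w6",s,.012,.04,(200,60,440,262))
w=C[m>0][:,:2]*1000; ctr=np.array([633.8,-254.6]); q=w-ctr; rr=np.hypot(*q.T)
a=q[(rr>38)&(q[:,0]>0)].mean(0); b=q[(rr>38)&(q[:,0]<0)].mean(0); print(a,b,np.degrees(np.arctan2(*(a-b)[::-1])))
k=(C[...,2]>.0215)&(m>0); w=C[k][:,:2]*1000; rr=np.hypot(*(w-ctr).T); w=w[rr<33]; print(w.min(0),w.max(0), cv2.minEnclosingCircle(w.astype(np.float32)))
```

```text
((634.2837524414062, -254.90719604492188), (114.784423828125, 61.33767318725586), 11.078027725219727) z med 0.0207
[36.38511838 57.79595339] [-45.66661113   8.01276226] 31.2464168210834
[ 603.47764418 -285.52508259] [ 664.43649103 -224.466574  ] ((634.0929565429688, -254.7738800048828), 30.926963806152344)
```

```bash
python3 - <<'E'
from wd import *
s=r.sense(); c,C,m=rect("w6",s,.012,.04,(200,60,440,262))
w=C[m>0][:,:2]*1000; q=w-[634,-254.7]; rr=np.hypot(*q.T); k=(rr>38)&(rr<62)&(abs(q[:,1])<35)
a=q[k&(q[:,0]>0)].mean(0); b=q[k&(q[:,0]<0)].mean(0); print(a,b,np.degrees(np.arctan2(*(a-b)[::-1])))
E
python3 go.py 633.5 -254.5 3 80
```

```text
((634.2837524414062, -254.90719604492188), (114.784423828125, 61.33767318725586), 11.078027725219727) z med 0.0207
[45.30161442 -8.18363567] [-45.69078786   8.03477722] -10.106223475655874
shift [-0.004, -0.004, 0.43] turn [-0.0, 0.002, 0.082] rows>=3.1 t 13.73 j [-0.42  0.16  1.53  0.    1.44 -1.94]
```

```bash
python3 -m inch '[[[0,-0.004,-0.004,0.05,0,0.002,0.06],[0,-0.004,-0.004,0.12,0,0.002,0.082],[0,-0.004,-0.004,0.2,0,0.002,0.082],[0,-0.004,-0.004,0.3,0,0.002,0.082],[0,-0.004,-0.004,0.38,0,0.002,0.082],[0,-0.004,-0.004,0.428,0,0.002,0.082],[0,-0.004,-0.004,0.428,0,0.002,0.082],[0.2,-0.004,-0.004,0.428,0,0.002,0.082],[0.3,-0.004,-0.004,0.428,0,0.002,0.082],[1,-0.004,-0.004,0.428,0,0.002,0.082],[1,-0.004,-0.004,0.428,0,0.002,0.082],[1,-0.004,-0.004,0.428,0,0.002,0.082],[1,-0.004,-0.004,0.428,0,0.002,0.082],[1,-0.004,-0.004,0.428,0,0.002,0.082],[1,-0.004,-0.004,0.428,0,0.002,0.082]]]' 15
python3 -m inch '[[[1,0,0,-0.03,0,0,0],[1,0,0,-0.08,0,0,0],[1,0,0,-0.16,0,0,0],[1,0,0,-0.26,0,0,0],[1,0,0,-0.36,0,0,0],[1,0,0,-0.43,0,0,0],[1,0,0,-0.43,0,0,0],[1,0,0,-0.43,0,0,0]]]'
python3 go.py 456.5 1 130 90
```

```text
time: 14.98
ee_pos: [0.6336, -0.2552, 0.1888]
orientation: [-0.0, 0.088, 0.996, 0.0]
force: [-1.4, 1.8, 4.8]
finger_gap: 0.672
grip_force: 15.0
time: 15.65
ee_pos: [0.6336, -0.2553, 0.3198]
orientation: [0.001, 0.088, 0.996, -0.0]
force: [0.5, 0.4, -0.7]
finger_gap: 0.674
grip_force: 15.0
shift [0.73, 0.738, 0.011] turn [-0.0, 0.001, -0.112] rows>=7.5 t 15.65 j [-0.42  0.17  1.52 -0.    1.45 -1.82]
```

```bash
python3 -m inch '[[[1,0.03,0.03,0,0,0,-0.01],[1,0.08,0.08,0,0,0,-0.02],[1,0.16,0.16,0,0,0,-0.03],[1,0.25,0.25,0,0,0,-0.04],[1,0.34,0.34,0,0,0,-0.05],[1,0.43,0.43,0,0,0,-0.06],[1,0.52,0.52,0,0,0,-0.08],[1,0.61,0.61,0,0,0,-0.09],[1,0.68,0.69,0.01,0,0,-0.1],[1,0.71,0.72,0.01,0,0,-0.112],[1,0.73,0.738,0.01,0,0,-0.112],[1,0.73,0.738,0.08,0,0,-0.112],[1,0.73,0.738,0.12,0,0,-0.112],[1,0.73,0.738,0.12,0,0,-0.112],[1,0.73,0.738,0.12,0,0,-0.112],[1,0.73,0.738,0.12,0,0,-0.112]]]'
python3 go.py 456.5 1 72 90
```

```text
time: 16.98
ee_pos: [0.457, 0.0005, 0.2821]
orientation: [-0.001, 0.0, 1.0, 0.0]
force: [-0.4, -0.1, -0.8]
finger_gap: 0.671
grip_force: 15.0
shift [0.001, 0.002, 0.08] turn [0.0, -0.001, -0.0] rows>=0.6 t 16.98 j [-0.05 -0.32  2.04  0.    1.42 -1.63]
```

```bash
python3 -m inch '[[[1,0.001,0.002,0.03,0,0,0],[1,0.001,0.002,0.055,0,0,0],[1,0.001,0.002,0.07,0,0,0],[1,0.001,0.002,0.078,0,0,0],[1,0.001,0.002,0.081,0,0,0],[1,0.001,0.002,0.083,0,0,0],[1,0.001,0.002,0.083,0,0,0],[1,0.001,0.002,0.083,0,0,0]]]'
```

```text
time: 17.65
ee_pos: [0.4563, 0.0016, 0.2571]
orientation: [-0.0, -0.0, 1.0, 0.0]
force: [0.9, 0.8, -0.2]
finger_gap: 0.674
grip_force: 15.0
```

```bash
python3 -m inch '[[[1,0,-0.002,0.002,0,0,0],[1,0,-0.002,0.004,0,0,0],[1,0,-0.002,0.004,0,0,0]]]'
```

```text
time: 17.9
ee_pos: [0.4564, 0.0011, 0.2568]
orientation: [-0.0, -0.0, 1.0, 0.001]
force: [-4.9, 3.4, 10.6]
finger_gap: 0.673
grip_force: 15.0
```

```bash
python3 -m inch '[[[0.3,0,0,0,0,0,0],[0.25,0,0,0,0,0,0],[0.2,0,0,0,0,0,0],[0.1,0,0,0,0,0,0],[0,0,0,0,0,0,0],[0,0,0,0,0,0,0],[0,0,0,-0.06,0,0,0],[0,0,0,-0.15,0,0,0],[0,0,0,-0.25,0,0,0],[0,0,0,-0.35,0,0,0],[0,0,0,-0.42,0,0,0],[0,0,0,-0.42,0,0,0],[0,0,0,-0.42,0,0,0]]]'
python3 - <<'E'
from wd import *
s,im,d=shot("wrist","w7")
c,C,m=rect("w7",s,.074,.1,(200,60,440,262))
w=C[(m>0)&(C[...,2]>.0895)][:,:2]*1000; w=w[np.hypot(*(w-[456.5,1]).T)<34]; print(cv2.minEnclosingCircle(w.astype(np.float32)),cv2.minAreaRect(w.astype(np.float32)))
cv2.imwrite("pics/w7.png",cv2.resize(im[80:280,200:440,::-1],None,fx=2,fy=2))
E
python3 go.py 462 -277 150 90
```

```text
time: 18.98
ee_pos: [0.4564, 0.0009, 0.3825]
orientation: [0.0, -0.0, 1.0, 0.0]
force: [-0.8, -0.5, -0.9]
finger_gap: 1.002
grip_force: 0.0
((456.269775390625, 1.5666770935058594), (114.2300796508789, 61.190818786621094), 21.352825164794922) z med 0.0858
((456.6483154296875, 1.596434473991394), 30.77077293395996) ((456.47747802734375, 1.5698394775390625), (60.6170539855957, 60.855865478515625), 48.463191986083984)
shift [-0.019, -0.926, 0.15] turn [0.0, -0.001, 0.0] rows>=6.8 t 19.03 j [-0.05 -0.37  1.92  0.    1.59 -1.63]
```

View pics/w7.png

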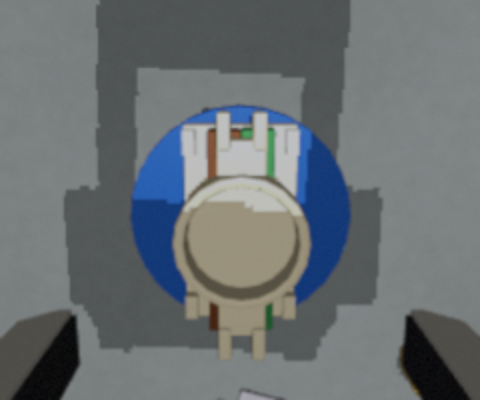

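The hub sits centred on the bars at crop (242,238), open side up. The cup is next.

```bash
python3 -m inch '[[[0,0,-0.06,0,0,0,0],[0,0,-0.16,0,0,0,0],[0,0,-0.28,0,0,0,0],[0,-0.01,-0.41,0,0,0,0],[0,-0.01,-0.54,0,0,0,0],[0,-0.015,-0.67,0,0,0,0],[0,-0.019,-0.79,0.05,0,0,0],[0,-0.019,-0.88,0.1,0,0,0],[0,-0.019,-0.926,0.14,0,0,0],[0,-0.019,-0.926,0.14,0,0,0],[0,-0.019,-0.926,0.14,0,0,0],[0,-0.019,-0.926,0.14,0,0,0],[0,-0.019,-0.926,0.14,0,0,0]]]'
python3 - <<'E'
from wd import *
s,im,d=shot("wrist","w8")
c,C,m=rect("w8",s,.05,.075,(200,40,440,265))
w=C[m>0][:,:2]*1000; print(cv2.minEnclosingCircle(w.astype(np.float32)))
p,T=ext("wrist",s); H,S,V=cv2.split(cv2.cvtColor(im,cv2.COLOR_RGB2HSV)); k=((((H<8)|(H>172))&(S>140))*255).astype(np.uint8); k[:,:200]=0;k[:,440:]=0
c=max(cv2.findContours(k,0,cv2.CHAIN_APPROX_NONE)[0],key=cv2.contourArea)[:,0]; print(c.min(0),c.max(0),cv2.minEnclosingCircle((onplane(p,T,c,.06)[:,:2]*1000).astype(np.float32)))
cv2.imwrite("pics/w8.png",im[:300,160:480,::-1])
E
python3 go.py 462 -277 29 90
```

```text
time: 20.12
ee_pos: [0.4625, -0.2757, 0.3403]
orientation: [-0.0, -0.001, 1.0, 0.0]
force: [0.5, -0.2, 0.4]
finger_gap: 0.999
grip_force: 0.0
((463.383056640625, -278.40557861328125), (46.76934814453125, 47.163238525390625), 89.33145141601562) z med 0.0602
((463.3778076171875, -278.3840026855469), 23.88829803466797)
[290 176] [343 231] ((461.35198974609375, -278.2080078125), 24.955291748046875)
shift [0.001, -0.004, 0.418] turn [-0.0, -0.0, 0.001] rows>=3.0 t 20.17 j [-0.58 -0.16  1.82 -0.    1.48 -2.16]
```

View pics/w8.png

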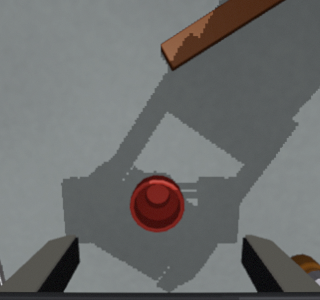

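The cup stands upright at crop (158,204), between the fingers. I'll grip the rim band.

```bash
python3 -m inch '[[[0,-0.002,-0.008,0.08,0,0,0],[0,-0.002,-0.008,0.17,0,0,0],[0,-0.002,-0.008,0.27,0,0,0],[0,-0.002,-0.008,0.36,0,0,0],[0,-0.002,-0.008,0.415,0,0,0],[0,-0.002,-0.008,0.415,0,0,0],[0.2,-0.002,-0.008,0.415,0,0,0],[0.4,-0.002,-0.008,0.415,0,0,0],[0.45,-0.002,-0.008,0.415,0,0,0],[1,-0.002,-0.008,0.415,0,0,0],[1,-0.002,-0.008,0.415,0,0,0],[1,-0.002,-0.008,0.415,0,0,0],[1,-0.002,-0.008,0.415,0,0,0],[1,-0.002,-0.008,0.415,0,0,0],[1,-0.002,-0.008,0.415,0,0,0]]]' 12
python3 -m inch '[[[1,0,0,-0.03,0,0,0],[1,0,0,-0.09,0,0,0],[1,0,0,-0.18,0,0,0],[1,0,0,-0.28,0,0,0],[1,0,0,-0.37,0,0,0],[1,0,0,-0.44,0,0,0],[1,0,0,-0.44,0,0,0],[1,0,0,-0.44,0,0,0]]]'
python3 go.py 456.5 1.3 160 90
```

```text
time: 21.42
ee_pos: [0.4627, -0.2792, 0.2152]
orientation: [-0.001, -0.0, 1.0, 0.0]
force: [0.6, -0.5, 2.0]
finger_gap: 0.501
grip_force: 12.0
time: 22.08
ee_pos: [0.4628, -0.2792, 0.3484]
orientation: [0.0, -0.0, 1.0, -0.0]
force: [-0.4, -0.5, -0.5]
finger_gap: 0.504
grip_force: 12.0
shift [0.02, 0.935, 0.007] turn [-0.001, 0.0, 0.0] rows>=6.7 t 22.08 j [-0.59 -0.16  1.8  -0.    1.5  -2.16]
```

```bash
python3 -m inch '[[[1,0,0.03,0,0,0,0],[1,0,0.09,0,0,0,0],[1,0.005,0.18,0,0,0,0],[1,0.005,0.29,0,0,0,0],[1,0.01,0.4,0,0,0,0],[1,0.01,0.51,0,0,0,0],[1,0.015,0.62,0,0,0,0],[1,0.015,0.73,0,0,0,0],[1,0.02,0.82,0,0,0,0],[1,0.02,0.89,0,0,0,0],[1,0.02,0.935,0,0,0,0],[1,0.02,0.935,0,0,0,0],[1,0.02,0.935,0,0,0,0],[1,0.02,0.935,0.04,0,0,0],[1,0.02,0.935,0.08,0,0,0],[1,0.02,0.935,0.08,0,0,0],[1,0.02,0.935,0.08,0,0,0]]]'
python3 go.py 456.5 1.3 104 90
```

```text
time: 23.5
ee_pos: [0.4564, 0.0007, 0.3217]
orientation: [-0.002, 0.0, 1.0, 0.0]
force: [-0.0, -0.6, -0.6]
finger_gap: 0.502
grip_force: 12.0
shift [-0.001, 0.002, 0.106] turn [0.0, -0.002, -0.0] rows>=0.8 t 23.5 j [-0.05 -0.34  2.    0.    1.49 -1.62]
```

```bash
python3 -m inch '[[[1,0,0.002,0.03,0,-0.001,0],[1,0,0.002,0.06,0,-0.001,0],[1,0,0.002,0.08,0,-0.001,0],[1,0,0.002,0.093,0,-0.001,0],[1,0,0.002,0.1,0,-0.001,0],[1,0,0.002,0.104,0,-0.001,0],[1,0,0.002,0.107,0,-0.001,0],[1,0,0.002,0.107,0,-0.001,0],[1,0,0.002,0.107,0,-0.001,0]]]'
```

```text
time: 24.25
ee_pos: [0.4566, 0.0019, 0.2913]
orientation: [0.0, -0.0, 1.0, 0.0]
force: [-0.2, 0.4, -0.4]
finger_gap: 0.503
grip_force: 12.0
```

```bash
python3 -m inch '[[[1,0,-0.001,0.002,0,0,0],[1,0,-0.001,0.004,0,0,0],[1,0,-0.001,0.006,0,0,0],[1,0,-0.001,0.006,0,0,0],[1,0,-0.001,0.006,0,0,0]]]'
```

```text
time: 24.67
ee_pos: [0.4566, 0.0016, 0.2892]
orientation: [0.0, -0.0, 1.0, 0.0]
force: [0.1, 0.3, -1.2]
finger_gap: 0.504
grip_force: 12.0
```

```bash
python3 -m inch '[[[1,0,0,0.002,0,0,0],[1,0,0,0.004,0,0,0],[1,0,0,0.004,0,0,0],[1,0,0,0.004,0,0,0]]]'
```

```text
time: 25.0
ee_pos: [0.4567, 0.0017, 0.2889]
orientation: [0.001, -0.0, 1.0, 0.0]
force: [-2.2, 0.9, 8.0]
finger_gap: 0.498
grip_force: 12.0
```

Contact is made. I'll release, rise and inspect.

```bash
python3 -m inch '[[[0.48,0,0,0,0,0,0],[0.44,0,0,0,0,0,0],[0.38,0,0,0,0,0,0],[0.3,0,0,0,0,0,0],[0.15,0,0,0,0,0,0],[0,0,0,0,0,0,0],[0,0,0,0,0,0,0],[0,0,0,-0.06,0,0,0],[0,0,0,-0.14,0,0,0],[0,0,0,-0.24,0,0,0],[0,0,0,-0.34,0,0,0],[0,0,0,-0.4,0,0,0],[0,0,0,-0.4,0,0,0],[0,0,0,-0.4,0,0,0]]]'
python3 - <<'E'
from wd import *
s,im,d=shot("wrist","w9"); c,C,m=rect("w9",s,.125,.15,(200,40,440,265))
a=im[60:300,200:440,::-1]
s2,im2,_=shot("scene","s9"); b=im2[90:290,200:460,::-1]
print(r.sense()["force"])
cv2.imwrite("pics/fin.png",np.hstack([cv2.resize(a,(300,300)),cv2.resize(b,(390,300))]))
E
```

```text
time: 26.17
ee_pos: [0.4566, 0.0015, 0.4086]
orientation: [0.001, -0.0, 1.0, 0.0]
force: [0.7, 0.5, -0.5]
finger_gap: 1.001
grip_force: 0.0
((457.57666015625, 2.034515380859375), (47.199668884277344, 46.84634017944336), 67.78163146972656) z med 0.1342
[-0.20160992 -0.38056604 -0.01271054]
```

View pics/fin.png

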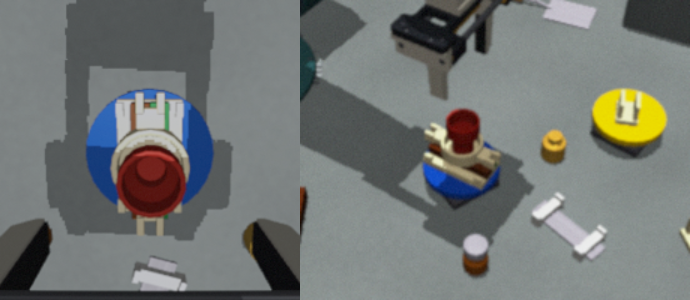

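The full stack stands centred: the cup is upright in the hub at (152,180) left, rim z 134 mm as expected. The gripper is clear and the sample is on the yellow stand at (628,108) right.

```bash
python3 -c "
from rig import r
print(r.finish_job())"
```

```text
the job is handed in; nothing more can be done
None
```

The wax tree is stacked on the blue stand (plate, green and brown bars, hub, cup), centred to within about 3 mm by the camera; the gripper is open and clear, the sample bracket is untouched on the yellow stand, and the job was handed in at about 26 s.

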